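Pedal bin at the breakfast bar

TASK

Throw the empty red pot into the pedal bin: press the pedal gently down until it comes up against its rubber bumper, slide its tread to the left and ease it up under the red catch so that the lid stays open by itself, then drop the pot in. Finally press the pedal again, slide the tread back to the right off the catch and ease it all the way up so that the lid closes softly. Work the lid by the pedal only, never push hard on the bin, and leave everything else where it is.

Things in the scene. Friction and masses are not known exactly. Their poses are not given: they have to be found in the camera images.
- bin: white countertop waste bin on a black base, 200 x 200 mm, rim 165 mm above the counter, walls 4 mm, inner floor 49 mm up; fixed to the counter, its place and yaw vary. Origin: centre of its underside; x points from the pedal towards the lid's hinge, y to the left seen from the pedal side, z up. Its linkage is harmed by a push of more than 25 N anywhere on the bin
- catch_foot (a point): centre of the flat foot, on the counter, under the red catch left of the pedal. Above it a 30 x 30 mm nose, 6 mm thick, reaches towards the pedal; it covers bin x -200 to -170, bin y +54 to +84 mm. The catch is set higher or lower from bin to bin, with the soft bumper under the pedal: the nose's underside is 25 to 43 mm above the counter, to be found by feel
- mouth (a point): point at rim height in the bin's open mouth, midway from side to side and 60 mm from the front edge (140 mm ahead of the lid's hinge): let rubbish go above or just inside it; the raised lid stands behind it, up to about 375 mm above the counter
- pedal (a joint): pedal angle, rad: 0 = fully up, grows as it is pressed. Its axis is level, along bin y, at bin x -60 mm, 30 mm up, 125 mm from the tread. Spring and lid push up with about 5 to 9 N all the way. Hooked under the catch it reads 0.27 to 0.43. About 0.024 (3 mm) beyond that the tread meets the bumper, which adds 4 to 5 N per mm; there the ear is about 3 mm below the nose
- pad (a joint): sideways place of the tread on the pedal, m: 0 = to the right (free to go up), 0.020 = fully to the left, where a pressed tread's ear lies under the nose of the catch, which then holds the pedal down. It stays where it is left (about 1.5 N of friction) and can be pushed over by either side lip
- pad_top (a point): centre of the top of the black tread: 60 mm long, 50 mm free width between two steel lips 13 mm high, 6 mm thick; a yellow ear (20 mm wide, 7 thick, top level with the tread) reaches to 50 mm left of this point. x towards the bin, y left, z out of the tread. Pedal up: 77 mm above the counter, sloping 20 degrees down to the bin; hooked: nearly level, 25 to 43 mm up. 80 mm before the bin
- lid: steel lid, 206 x 208 x 8 mm, hinged along the bin's far edge; origin on the hinge line, 169 mm up; z is square to the lid, straight up when it is shut. Linked to the pedal: it opens by 4.1 times the pedal angle, about 1.1 to 1.75 rad when the pedal is hooked. To be worked by the pedal only; if the pedal is let slip it slams
- empty_pot: empty open red plastic pot, the rubbish: 52 mm across the rim, narrower at the foot, 60 mm tall, wall 3 mm, 35 g; origin at the centre of its underside, z up; stands upright on the counter
- sealed_blue: full blue pot sealed with a silver lid, 58 mm across, 60 mm tall; origin at its underside; not rubbish
- sealed_green: full green pot sealed with a silver lid, 58 mm across, 60 mm tall; origin at its underside; not rubbish
- syrup: amber syrup bottle, 60 mm across, 170 mm tall; origin at its underside
- milk_flask: steel flask, 84 mm across, 170 mm tall; origin at its underside
- mug: white mug, 80 mm across, 90 mm tall; origin at its underside
- sugar_bowl: blue bowl, 110 mm across, 60 mm tall; origin at its underside
- spoon: steel spoon, 160 mm long, lying on the counter
Mind the look-alikes: they are no part of the job. There is more than one size of the empty_pot; the one meant has the size given above.

How it is judged:
On the way, in this order (a step that is already met when the one before it is completed fails the run):
1. the pedal is hooked under the catch and the lid stands open by itself, the robot off the bin (angle between lid's own z axis and vertical above 1 rad and value of joint pad above 0.008 m and contact force between each of the arm, the fingers and bin below 0.5 N), for 0.3 s.
2. the empty pot lies released in the bin, the lid still open (x of empty_pot in the frame of bin between -0.098 and 0.098 m and y of empty_pot in the frame of bin between -0.098 and 0.098 m and z of empty_pot in the frame of bin between 0.03 and 0.13 m and linear speed of empty_pot below 0.05 m/s and angle between lid's own z axis and vertical above 1 rad and contact force between the fingers and empty_pot below 0.1 N), for 0.2 s.
At the end, for the whole second after the job is handed in: the empty pot lies at rest inside the bin, the lid is shut (within 0.06 rad) and the pedal is fully up (within 0.02 rad) (x of empty_pot in the frame of bin between -0.098 and 0.098 m and y of empty_pot in the frame of bin between -0.098 and 0.098 m and z of empty_pot in the frame of bin between 0.03 and 0.13 m and linear speed of empty_pot below 0.05 m/s and angle between lid's own z axis and vertical below 0.06 rad and value of joint pedal below 0.02 rad); the robot touches nothing.
It fails at once if the lid falls faster than about 2 rad/s (slams; the pedal rises faster than 0.5 rad/s) (velocity of joint pedal below -0.5 rad/s).
It fails at once if the robot pushes on the bin, its pedal or catch with more than 25 N (contact force between any of the arm, the fingers and bin above 25 N).
It fails at once if the robot pushes the lid itself (over 2 N) (contact force between any of the arm, the fingers and lid above 2 N).
It fails at once if another thing on the counter is moved by more than 30 mm (distance of any of sealed_blue, sealed_green, syrup, milk_flask, mug, sugar_bowl, spoon from where it was at the start of the episode above 0.03 m).
It also fails if it takes over 72 s, if anything falls off the work surface, if the arm or the gripper's body presses on something with over 40 N, if the wrist force passes 120 N, or if a joint passes its speed limit or range.

ROBOT

A 6-joint arm with a two-finger parallel gripper is mounted at the origin on the work surface. World frame = base frame: x ahead of the robot, y to its left, z up, the work surface at z = 0. Lengths are in m, angles in rad, forces in N, time in s.
With the tool pointing down it reaches from about 0.4 to 0.825 m from the base axis. Payload 7 kg.
Tool frame: the origin (TCP) lies on the centre line of the jaws, within the pads' length; the fingertips stand 22 mm ahead of it and the grasp point (between the pads) lies 3 mm ahead of it; z points along the fingers, y is the line along which they close (so a half turn about z gives the same grasp; the last joint's range is limited). The gripper opens to 88 mm and grips with 3 to 60 N. Pads are 19 mm wide; open, the fingers measure 130 mm over their backs; the gripper's body (78 mm by 193 mm) begins 47 mm behind the grasp point.
Start: joints at [-0.977, 0.359, 0.012, 0, -1.224, -0.288], TCP at [0.203, -0.644, 0.249] pointing down, gripper open.
Joint ranges: [-3.07, 3.07], [-1.43, 2.12], [-1.02, 1.25], [-3.03, 1.67], [-3.05, -0], [-3.03, 3.03]. Speed limits (rad/s): [2.39, 2.39, 3.01, 3.14, 3.14, 3.14].

INTERFACE

Orientations are given as [roll, pitch, yaw] about the fixed x, y, z axes, in that order (R = Rz(yaw) Ry(pitch) Rx(roll)).
In Python, from station import monitor, viewer, order gives the robot as it stands. The module is installed in compiled form; this text tells all that it offers.
- The arm moves only by the tool servo_tool, never from a script. Its argument "targets" is a list of rows, each an object with "angular": the turn, a rotation vector about the tool's x, y, z in degrees, a list of three; "xyz": the shift along the tool's x, y, z in cm, a list of three; "claw": the finger opening in cm, from 0 to 8.76. A call has 1 to 20 rows; each row shifts and turns the commanded pose from where the row before left it, along the tool's axes as they then stand; what a row does not reach is not made up. A row lasts 1/10 s, in which the tool goes at most 50 mm and 8.59 degrees, less where a joint would pass 70% of its speed; a pose out of reach is approached as far as the arm can. A call is refused whole if a number of a shift passes 5 or a number of a turn 8.59, either way. A call with a gripper value outside its range is refused whole. The fingers move at their own pace and stop on an object; "force" is the grip in N (left out, the last holds). Time passes only in rows, so rows that do not move let the fingers close. It gives the time, the measured TCP pose, the force, the opening and the grip force at its end, in the units of the state.
- monitor.get_state(): the state, without advancing time (a new reading comes with each control period).
- viewer.grab_frame(name): name is "scene" or "top" or "wrist"; returns a dict with "color" (384x512x3 uint8, blue, green, red), "fovy" (degrees; the focal length in pixels is half the picture's height over the tangent of half this angle, whatever the lens; pixels are square), "cx", "cy" (the principal point, pixels), "R" (3x3) and "t" (3): a world point X has camera coordinates R X + t. Camera axes: x right, y down, z forward; pixel columns grow to the right and rows downward; lengths in m; the calibration is good to about 2 mm. The wrist camera is an equidistant fisheye: a pixel r from the principal point sees the ray r / f radians off the axis. A picture is of the moment at which its call begins. There is no depth.
- order.job_done(): hands the job in; it is judged then, once.
The state is a dict: "t": time; "q": joint angles; "qd": joint speeds; "joint_efforts": joint torques, N m; "eef_pos": TCP position; "ee_rot": TCP orientation; "force": force on the tool from outside, world axes, zero at the start; "moment": the same for the moment, N m; "width": finger opening in m; "gripper_force": force on a finger pad.
Only numpy, scipy, OpenCV 4.12 (cv2) and the standard library are available. Lean on these libraries where they do the work, as an engineer would, in place of code of your own. Each camera call takes 0.05 s, during which the arm holds its last target. There are 200 camera calls.

## Working session

There is one attempt and no reset: what is moved stays moved. The work goes in short steps, Python scripts to look and compute and a tool call to move; the robot and the scene stay as the last step left them, time stands still between calls to the robot, and variables do not carry over. Pictures are saved under pics/ and viewed, at most 13 in all, crops included, and the job is handed in when it is done.

Besides the shell and the picture viewer there is one more tool, called as name([rows], argument=value, ...), one row to a line, values as JSON. servo_tool: Moves the arm, as the interface text tells. Its arguments: {"type":"object","properties":{"targets":{"type":"array"},"force":{"type":"number"}},"required":["targets"]}

```bash
mkdir -p pics
cat > h.py <<'E'
import numpy as np,cv2
from station import monitor,viewer,order
def grab(n,f=None):
    d=viewer.grab_frame(n)
    if f: cv2.imwrite('pics/'+f,d['color'])
    return d
def ray(d,u,v,fish=False):
    R=np.array(d['R']);t=np.array(d['t']);f=192/np.tan(np.radians(d['fovy'])/2)
    x=np.array([u-d['cx'],v-d['cy']])
    if fish:
        r=np.linalg.norm(x);th=r/f;c=np.r_[x/max(r,1e-9)*np.sin(th),np.cos(th)]
    else: c=np.r_[x/f,1]
    return -R.T@t,R.T@c
def onz(d,u,v,z,fish=False):
    o,r=ray(d,u,v,fish);return o+r*(z-o[2])/r[2]
def proj(d,X):
    f=192/np.tan(np.radians(d['fovy'])/2);c=np.array(d['R'])@X+np.array(d['t'])
    return f*c[0]/c[2]+d['cx'],f*c[1]/c[2]+d['cy']
E
python3 - <<'E'
from h import *
import pickle
a=grab('top');b=grab('scene');pickle.dump((a,b),open('ab.pkl','wb'))
cv2.imwrite('pics/top.png',cv2.resize(a['color'],(800,600)));cv2.imwrite('pics/scene.png',cv2.resize(b['color'],(800,600)))
for d in(a,b):print(d['fovy'],d['cx'],d['cy'],-np.array(d['R']).T@d['t'])
s=monitor.get_state();print(s)
E
```

```text
47.500198655690824 255.22943701348157 193.17619474495052 [0.35166676 0.00505072 1.61581204]
43.28060881553402 253.12635496853488 191.6653720004922 [ 1.59843967 -0.46373977  1.16058172]
{'t': 0.1, 'q': array([-9.76853865e-01,  3.59297012e-01,  1.11709449e-02, -2.71087340e-04,
       -1.22411385e+00, -2.88120026e-01]), 'qd': array([ 0.00038691, -0.00188032,  0.00238658,  0.00228539,  0.00162864,
       -0.00066799]), 'joint_efforts': array([-9.58398268e-04, -5.84160340e+01,  2.93752205e+01,  7.01545671e+00,
        1.02947128e-02, -5.56942882e-05]), 'eef_pos': array([ 0.20308807, -0.64330877,  0.24774382]), 'ee_rot': array([ 3.14013615e+00, -1.65876588e-04, -2.83586239e+00]), 'force': array([-1.06227261, -0.4163618 ,  0.15210754]), 'moment': array([ 0.00621294,  0.00221838, -0.02693878]), 'gripper_force': 0.0, 'width': 0.08763950308898381}
```

View pics/top.png

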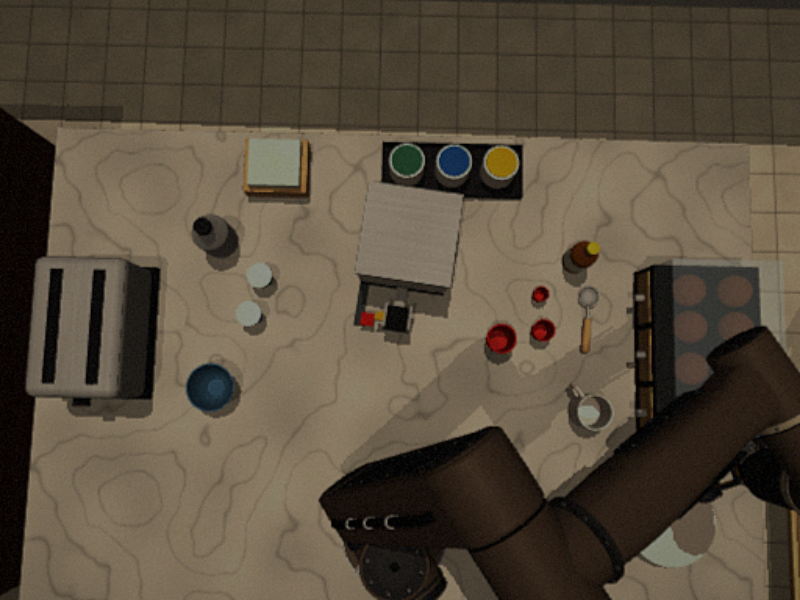

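View pics/scene.png

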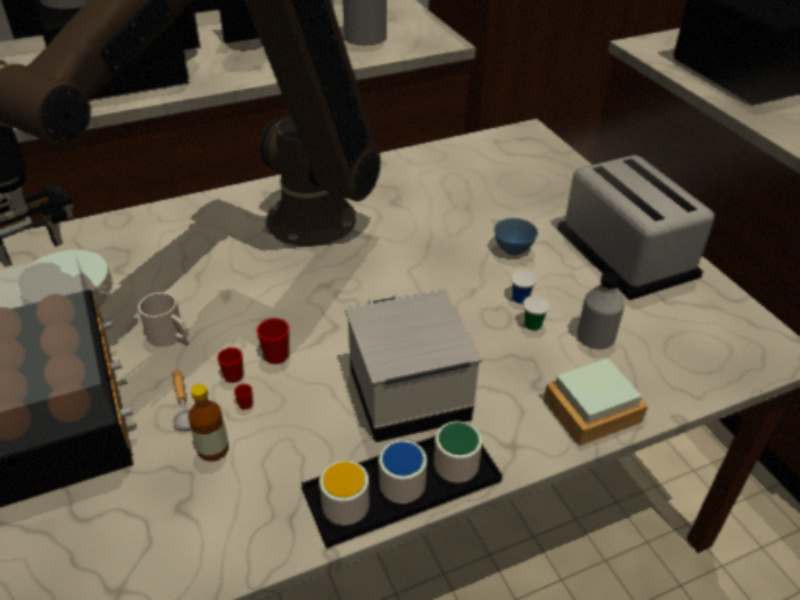

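The top view shows the bin lid at (410,237), tread at (397,318), red catch at (367,318), and three red pots at (501,339), (542,330) and (540,294). I'll measure these.

Run:
```python
from h import *
import pickle
a,b=pickle.load(open('ab.pkl','rb'))
s=512/800
for n,u,v,z in[('lidA',370,183,.173),('lidB',463,195,.173),('lidC',452,292,.173),('lidD',357,275,.173),('tread',397,318,.077),('mug',590,410,.09),('blue',249,313,.06),('spoon',588,320,0),('syrup',594,248,.17)]:
    print(n,onz(a,u*s,v*s,z).round(3))
for d in(a,b):
    h=cv2.cvtColor(d['color'],cv2.COLOR_BGR2HSV)
    m=(((h[...,0]<8)|(h[...,0]>172))&(h[...,1]>160)&(h[...,2]>60)).astype('uint8')
    n,l,st,c=cv2.connectedComponentsWithStats(m)
    for i in range(1,n):
        if st[i,4]>12:
            x,y,w,hh,ar=st[i];print(st[i],c[i].round(1))
            if d is a:
              for z in(.06,.05):
                L=onz(a,x-.5,y+hh/2,z);Rr=onz(a,x+w-.5,y+hh/2,z);print('  z',z,((L+Rr)/2).round(3),'w',np.linalg.norm(L-Rr).round(3))
cv2.imwrite('pics/crop.png',np.hstack([cv2.resize(a['color'][170:225,215:365],None,fx=5,fy=5,interpolation=cv2.INTER_CUBIC)]))
```

```text
lidA [0.774 0.07  0.173]
lidB [ 0.752 -0.133  0.173]
lidC [ 0.539 -0.112  0.173]
lidD [0.572 0.092 0.173]
tread [0.49  0.005 0.077]
mug [ 0.293 -0.427  0.09 ]
blue [0.496 0.344 0.06 ]
spoon [ 0.502 -0.45   0.   ]
syrup [ 0.642 -0.417  0.17 ]
[342 184   7   9  40] [344.6 188.9]
  z 0.06 [ 0.552 -0.321  0.06 ] w 0.025
  z 0.05 [ 0.554 -0.323  0.05 ] w 0.025
[230 200  10   9  71] [234.4 204.1]
  z 0.06 [0.486 0.075 0.06 ] w 0.036
  z 0.05 [0.487 0.075 0.05 ] w 0.036
[341 204  14  15 106] [346.4 211.7]
  z 0.06 [ 0.47 -0.33  0.06] w 0.05
  z 0.05 [ 0.471 -0.332  0.05 ] w 0.05
[311 207  20  20 194] [319.6 217. ]
  z 0.06 [ 0.448 -0.233  0.06 ] w 0.071
  z 0.05 [ 0.449 -0.235  0.05 ] w 0.072
[164 204  21  29 427] [175.4 216.4]
[139 222  16  23 261] [147.8 232.5]
[150 246  11  16 138] [155.7 253. ]
```

View pics/crop.png

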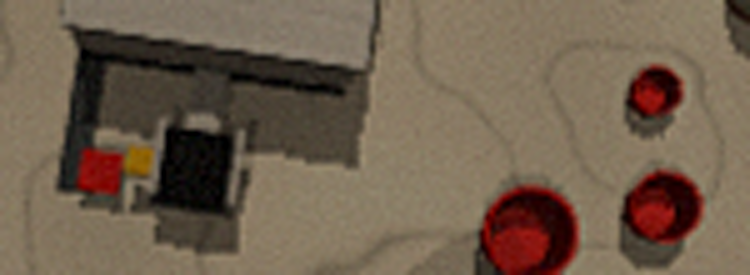

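The crop shows the medium pot (52 mm rim, ~(0.47,-0.33)), red catch at (100,170), yellow ear at (138,160) and tread at (195,168). Next I go above the tread with the jaws closed.

servo_tool([
  {"angular":[0,0,7.83],"xyz":[0,0,0],"claw":0},
  {"angular":[0,0,7.83],"xyz":[0,0,0],"claw":0},
  {"angular":[0,0,7.83],"xyz":[0,0,0],"claw":0},
  {"angular":[0,0,0],"xyz":[-1.42,4.47,0],"claw":0},
  {"angular":[0,0,0],"xyz":[-1.42,4.47,0],"claw":0},
  {"angular":[0,0,0],"xyz":[-1.42,4.47,0],"claw":0},
  {"angular":[0,0,0],"xyz":[-1.42,4.47,0],"claw":0},
  {"angular":[0,0,0],"xyz":[-1.42,4.47,0],"claw":0},
  {"angular":[0,0,0],"xyz":[-1.42,4.47,0],"claw":0},
  {"angular":[0,0,0],"xyz":[-1.42,4.47,0],"claw":0},
  {"angular":[0,0,0],"xyz":[-1.42,4.47,0],"claw":0},
  {"angular":[0,0,0],"xyz":[-1.42,4.47,0],"claw":0},
  {"angular":[0,0,0],"xyz":[-1.42,4.47,0],"claw":0},
  {"angular":[0,0,0],"xyz":[-1.42,4.47,0],"claw":0},
  {"angular":[0,0,0],"xyz":[-1.42,4.47,0],"claw":0},
  {"angular":[0,0,0],"xyz":[-1.42,4.47,0],"claw":0},
  {"angular":[0,0,0],"xyz":[-1.42,4.47,0],"claw":0},
  {"angular":[0,0,0],"xyz":[-1.42,4.47,0],"claw":0},
  {"angular":[0,0,0],"xyz":[0,0,0],"claw":0},
  {"angular":[0,0,0],"xyz":[0,0,0],"claw":0},
])

```text
t: 2.1
eef_pos: [0.4846, 0.002, 0.248]
ee_rot: [-3.141, -0.001, 3.04]
force: [-0.3, -1.1, -0.3]
width: 0.0004
gripper_force: 0.0
```

Run:
```python
from h import *
import pickle
d=grab('wrist');pickle.dump(d,open('w.pkl','wb'))
cv2.imwrite('pics/w.png',cv2.resize(d['color'],(800,600)))
print(d['fovy'],d['cx'],d['cy'],-np.array(d['R']).T@d['t'],np.array(d['R'])[2])
print(monitor.get_state()['eef_pos'])
```

```text
65.70646984690485 254.06667807549522 195.04600869228148 [0.41093082 0.00976927 0.38178633] [ 0.27370757 -0.02886568 -0.96137971]
[0.48430566 0.00111773 0.24808888]
```

View pics/w.png

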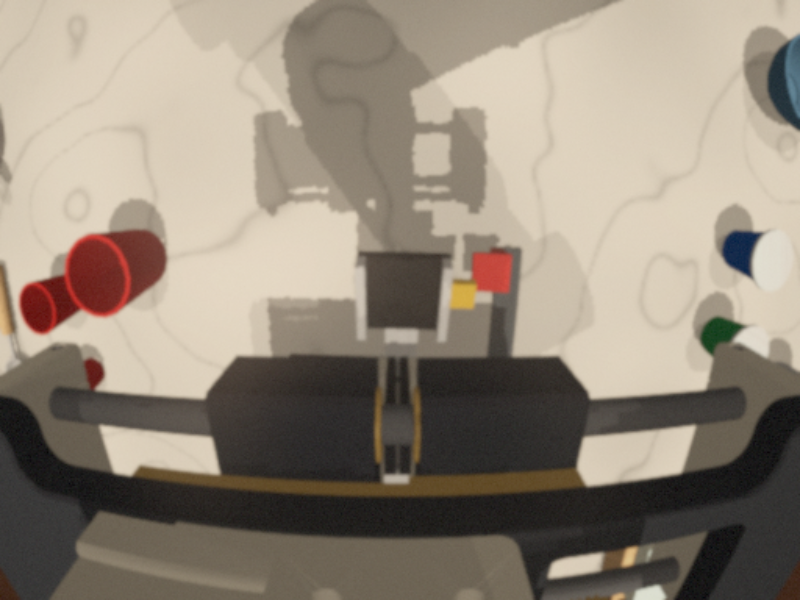

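Tread in the wrist view: black area (365–440, 258–328), centre (402,292); ear (463,295); catch nose (492,271).

Run:
```python
from h import *
import pickle
d=pickle.load(open('w.pkl','rb'));s=.64
for n,u,v,z in[('outL',440,258,.087),('outR',365,258,.087),('inL',437,328,.067),('inR',368,328,.067),('c',402,292,.077),('ear',463,295,.077)]+[('nose',492,271,z) for z in(.035,.049)]:print(n,onz(d,u*s,v*s,z,True).round(4))
h=cv2.cvtColor(d['color'],cv2.COLOR_BGR2HSV)
m=((h[...,1]>150)&((h[...,0]<8)|(h[...,0]>172))).astype('uint8');m[:,:290]=0
c=max(cv2.findContours(m,0,2)[0],key=cv2.contourArea)
r=cv2.minAreaRect(c);print(r)
P=np.array([onz(d,*p,.04,True) for p in cv2.boxPoints(r)]);print(P.round(4),P.mean(0))
```

```text
outL [0.4664 0.0317 0.087 ]
outR [ 0.4616 -0.0164  0.087 ]
inL [0.5207 0.0271 0.067 ]
inR [ 0.5157 -0.0221  0.067 ]
c [0.4891 0.0049 0.077 ]
ear [0.4954 0.0462 0.077 ]
nose [0.4901 0.0751 0.035 ]
nose [0.4869 0.0725 0.049 ]
((314.5, 173.5), (25.0, 23.0), 90.0)
[[0.4727 0.0608 0.04  ]
 [0.4751 0.0886 0.04  ]
 [0.5057 0.0872 0.04  ]
 [0.503  0.0589 0.04  ]] [0.48914003 0.0738674  0.04      ]
```

servo_tool([
  {"angular":[0,0,0],"xyz":[0,0.1,2.9],"claw":0},
  {"angular":[0,0,0],"xyz":[0,0.1,2.9],"claw":0},
  {"angular":[0,0,0],"xyz":[0,0.1,2.9],"claw":0},
  {"angular":[0,0,0],"xyz":[0,0.1,2.9],"claw":0},
  {"angular":[0,0,0],"xyz":[0,0,0.3],"claw":0},
  {"angular":[0,0,0],"xyz":[0,0,0.3],"claw":0},
  {"angular":[0,0,0],"xyz":[0,0,0],"claw":0},
  {"angular":[0,0,0],"xyz":[0,0,0],"claw":0},
  {"angular":[0,0,0],"xyz":[0,0,0],"claw":0},
])

```text
t: 3.05
eef_pos: [0.4858, 0.0051, 0.1277]
ee_rot: [3.141, 0.002, 3.037]
force: [0.5, -0.3, -0.7]
width: 0.0004
gripper_force: 0.0
```

Run:
```python
from h import *
d=grab('wrist','w2.png');s=monitor.get_state();print(s['eef_pos'],s['force'],s['moment'])
cv2.imwrite('pics/w2.png',cv2.resize(d['color'][130:330,130:390],None,fx=3,fy=3,interpolation=cv2.INTER_CUBIC))
```

```text
[0.48565496 0.00517316 0.12750632] [0.39956576 0.23233595 0.70584132] [-0.01498804  0.01112522  0.03098077]
```

View pics/w2.png

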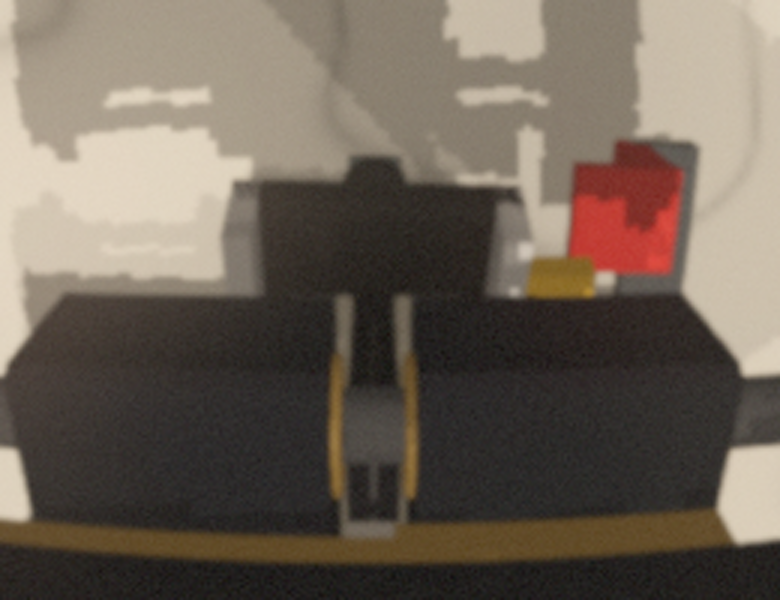

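Tread lips at (240,240) and (510,240), fingertips centred at (373,300); aligned. Pressing gently.

servo_tool([
  {"angular":[0,0,0],"xyz":[0,0,0.5],"claw":0},
  {"angular":[0,0,0],"xyz":[0,0,0.5],"claw":0},
  {"angular":[0,0,0],"xyz":[0,0,0.5],"claw":0},
  {"angular":[0,0,0],"xyz":[0,0,0.4],"claw":0},
  {"angular":[0,0,0],"xyz":[0,0,0.3],"claw":0},
  {"angular":[0,0,0],"xyz":[0.05,0,0.4],"claw":0},
  {"angular":[0,0,0],"xyz":[0.05,0,0.4],"claw":0},
  {"angular":[0,0,0],"xyz":[0.05,0,0.4],"claw":0},
  {"angular":[0,0,0],"xyz":[0.05,0,0.4],"claw":0},
  {"angular":[0,0,0],"xyz":[0.05,0,0.4],"claw":0},
  {"angular":[0,0,0],"xyz":[0.05,0,0.4],"claw":0},
  {"angular":[0,0,0],"xyz":[0.05,0,0.4],"claw":0},
  {"angular":[0,0,0],"xyz":[0,0,0],"claw":0},
  {"angular":[0,0,0],"xyz":[0,0,0],"claw":0},
])

```text
t: 4.5
eef_pos: [0.4812, 0.0053, 0.0767]
ee_rot: [-3.141, -0.001, 3.038]
force: [-4.1, 0.3, 8.0]
width: 0.0001
gripper_force: 3.9
```

servo_tool([
  {"angular":[0,0,0],"xyz":[0.03,0,0.4],"claw":0},
  {"angular":[0,0,0],"xyz":[0.03,0,0.4],"claw":0},
  {"angular":[0,0,0],"xyz":[0.03,0,0.4],"claw":0},
  {"angular":[0,0,0],"xyz":[0,0,0],"claw":0},
  {"angular":[0,0,0],"xyz":[0,0,0],"claw":0},
])

```text
t: 5.0
eef_pos: [0.4802, 0.0053, 0.0646]
ee_rot: [-3.141, -0.001, 3.037]
force: [-4.6, 0.9, 7.6]
width: 0.0005
gripper_force: 3.6
```

servo_tool([
  {"angular":[0,0,0],"xyz":[0,0,0.15],"claw":0},
  {"angular":[0,0,0],"xyz":[0,0,0.15],"claw":0},
  {"angular":[0,0,0],"xyz":[0,0,0],"claw":0},
])

```text
t: 5.3
eef_pos: [0.48, 0.0053, 0.0615]
ee_rot: [-3.141, -0.001, 3.037]
force: [-4.7, 0.8, 6.7]
width: 0.0007
gripper_force: 3.2
```

servo_tool([
  {"angular":[0,0,0],"xyz":[0,0,0.1],"claw":0},
  {"angular":[0,0,0],"xyz":[0,0,0.1],"claw":0},
  {"angular":[0,0,0],"xyz":[0,0,0],"claw":0},
])

```text
t: 5.6
eef_pos: [0.48, 0.0053, 0.0595]
ee_rot: [-3.141, -0.001, 3.037]
force: [-4.0, 0.9, 6.0]
width: 0.0004
gripper_force: 3.4
```

servo_tool([
  {"angular":[0,0,0],"xyz":[0,0,0.1],"claw":0},
  {"angular":[0,0,0],"xyz":[0,0,0.1],"claw":0},
  {"angular":[0,0,0],"xyz":[0,0,0],"claw":0},
])

```text
t: 5.9
eef_pos: [0.48, 0.0052, 0.0575]
ee_rot: [-3.141, -0.001, 3.037]
force: [-4.8, 1.6, 6.3]
width: 0.0008
gripper_force: 3.4
```

servo_tool([
  {"angular":[0,0,0],"xyz":[0,0,0.1],"claw":0},
  {"angular":[0,0,0],"xyz":[0,0,0.1],"claw":0},
  {"angular":[0,0,0],"xyz":[0,0,0],"claw":0},
])

```text
t: 6.2
eef_pos: [0.48, 0.0052, 0.0555]
ee_rot: [-3.141, -0.001, 3.037]
force: [-5.2, 1.0, 6.7]
width: 0.0003
gripper_force: 3.6
```

servo_tool([
  {"angular":[0,0,0],"xyz":[0,0,0.1],"claw":0},
  {"angular":[0,0,0],"xyz":[0,0,0.1],"claw":0},
  {"angular":[0,0,0],"xyz":[0,0,0],"claw":0},
])

```text
t: 6.5
eef_pos: [0.4801, 0.0052, 0.0536]
ee_rot: [-3.141, -0.001, 3.037]
force: [-4.3, 0.7, 6.8]
width: 0.0003
gripper_force: 3.1
```

servo_tool([
  {"angular":[0,0,0],"xyz":[0,0,0.1],"claw":0},
  {"angular":[0,0,0],"xyz":[0,0,0.1],"claw":0},
  {"angular":[0,0,0],"xyz":[0,0,0],"claw":0},
])

```text
t: 6.8
eef_pos: [0.4801, 0.0052, 0.0516]
ee_rot: [-3.141, -0.001, 3.037]
force: [-4.3, 0.7, 5.8]
width: 0.0004
gripper_force: 2.9
```

servo_tool([
  {"angular":[0,0,0],"xyz":[0,0,0.1],"claw":0},
  {"angular":[0,0,0],"xyz":[0,0,0.1],"claw":0},
  {"angular":[0,0,0],"xyz":[0,0,0],"claw":0},
])

```text
t: 7.1
eef_pos: [0.4802, 0.0052, 0.0498]
ee_rot: [-3.141, -0.001, 3.037]
force: [-5.1, 1.7, 10.8]
width: 0.0009
gripper_force: 5.0
```

servo_tool([
  {"angular":[0,0,0],"xyz":[0,0.3,0.03],"claw":0},
  {"angular":[0,0,0],"xyz":[0,0.3,0],"claw":0},
  {"angular":[0,0,0],"xyz":[0,0.3,0],"claw":0},
  {"angular":[0,0,0],"xyz":[0,0.3,0],"claw":0},
  {"angular":[0,0,0],"xyz":[0,0.3,0],"claw":0},
  {"angular":[0,0,0],"xyz":[0,0.3,0],"claw":0},
  {"angular":[0,0,0],"xyz":[0,0.2,0],"claw":0},
  {"angular":[0,0,0],"xyz":[0,0.2,0],"claw":0},
  {"angular":[0,0,0],"xyz":[0,0,0],"claw":0},
])

```text
t: 8.0
eef_pos: [0.483, 0.0268, 0.0498]
ee_rot: [-3.14, -0.0, 3.038]
force: [-2.2, -4.7, 8.6]
width: 0.0005
gripper_force: 4.9
```

Run:
```python
from h import *
d=grab('wrist');s=monitor.get_state();print(s['eef_pos'],s['force'])
cv2.imwrite('pics/w3.png',cv2.resize(d['color'][130:330,130:390],None,fx=3,fy=3,interpolation=cv2.INTER_CUBIC))
```

```text
[0.4829821  0.02676439 0.04981373] [-2.90861433 -3.94889689 10.63257341]
```

View pics/w3.png

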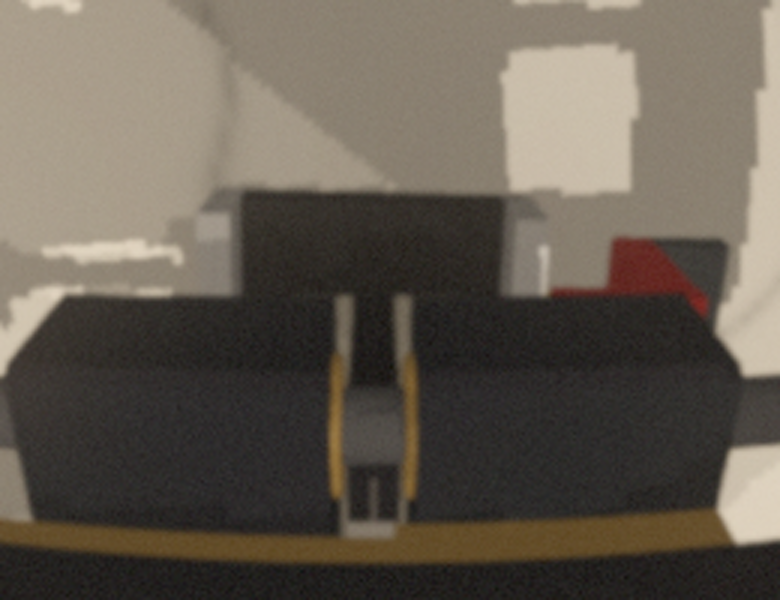

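The tread (245–505) moved left along with the fingers, and the ear now lies under the red nose (at ~(640,290)). Easing up.

servo_tool([
  {"angular":[0,0,0],"xyz":[0,0,-0.1],"claw":0},
  {"angular":[0,0,0],"xyz":[0,0,-0.1],"claw":0},
  {"angular":[0,0,0],"xyz":[0,0,-0.1],"claw":0},
  {"angular":[0,0,0],"xyz":[0,0,-0.1],"claw":0},
  {"angular":[0,0,0],"xyz":[0,0,-0.1],"claw":0},
  {"angular":[0,0,0],"xyz":[0,0,-0.1],"claw":0},
  {"angular":[0,0,0],"xyz":[0,0,0],"claw":0},
])

```text
t: 8.75
eef_pos: [0.4833, 0.0275, 0.0553]
ee_rot: [3.141, 0.0, 3.038]
force: [-0.3, 0.2, -0.3]
width: 0.0003
gripper_force: 0.0
```

Hooked (the force dropped to zero). Backing off upward and going to above the medium red pot.

servo_tool([
  {"angular":[0,0,0],"xyz":[0,0,-0.5],"claw":0},
  {"angular":[0,0,0],"xyz":[0,0,-1],"claw":0},
  {"angular":[0,0,0],"xyz":[0,0,-1.5],"claw":0},
  {"angular":[0,0,7.25],"xyz":[0,0,-3],"claw":0},
  {"angular":[0,0,7.25],"xyz":[0,0,-3],"claw":0},
  {"angular":[0,0,7.25],"xyz":[0,0,-3],"claw":0},
  {"angular":[0,0,7.25],"xyz":[0,0,-3],"claw":0},
  {"angular":[0,0,0],"xyz":[-2.16,-3.35,0],"claw":7},
  {"angular":[0,0,0],"xyz":[-2.16,-3.35,0],"claw":7},
  {"angular":[0,0,0],"xyz":[-2.16,-3.35,0],"claw":7},
  {"angular":[0,0,0],"xyz":[-2.16,-3.35,0],"claw":7},
  {"angular":[0,0,0],"xyz":[-2.16,-3.35,0],"claw":7},
  {"angular":[0,0,0],"xyz":[-2.16,-3.35,0],"claw":7},
  {"angular":[0,0,0],"xyz":[-2.16,-3.35,0],"claw":7},
  {"angular":[0,0,0],"xyz":[-2.16,-3.35,0],"claw":7},
  {"angular":[0,0,0],"xyz":[-2.16,-3.35,0],"claw":7},
  {"angular":[0,0,0],"xyz":[0,0,0],"claw":7},
  {"angular":[0,0,0],"xyz":[0,0,0],"claw":7},
  {"angular":[0,0,0],"xyz":[0,0,0],"claw":7},
])

```text
t: 10.65
eef_pos: [0.4695, -0.3306, 0.2057]
ee_rot: [3.141, 0.0, 2.531]
force: [-0.5, 0.4, 0.8]
width: 0.0703
gripper_force: 0.0
```

Run:
```python
from h import *
import pickle
d=grab('wrist');s=monitor.get_state();print(s['eef_pos'],s['ee_rot'],s['q'],s['width'])
a=grab('top');b=grab('scene');pickle.dump((d,a,b),open('w4.pkl','wb'))
A=cv2.resize(d['color'],(800,600));B=cv2.resize(b['color'],(800,600))
cv2.imwrite('pics/w4.png',np.hstack([cv2.resize(d['color'],(400,300)),cv2.resize(b['color'],(400,300))]))
```

```text
[ 0.46965981 -0.33031607  0.20576479] [3.14136459e+00 3.98080344e-04 2.53213131e+00] [-2.72413654e-01  2.25948850e-01 -2.76572376e-01 -9.54002594e-05
 -1.06782400e+00 -1.90779800e+00] 0.0696157703028116
```

View pics/w4.png

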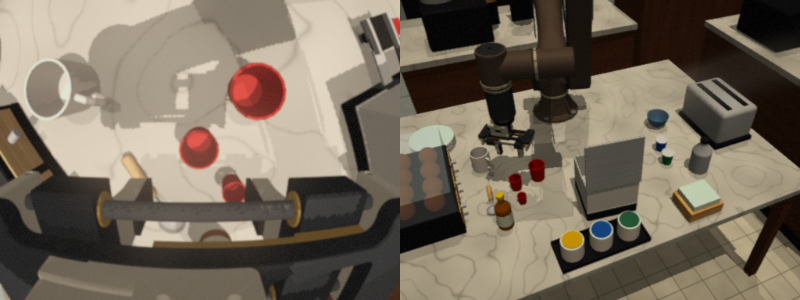

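The lid stands open by itself (right view), and the pot is at (199,148) in the left view. Refining the rim position.

Run:
```python
from h import *
import pickle
d,a,b=pickle.load(open('w4.pkl','rb'))
h=cv2.cvtColor(d['color'],cv2.COLOR_BGR2HSV)
m=((h[...,1]>130)&((h[...,0]<10)|(h[...,0]>170))).astype('uint8')
n,l,st,c=cv2.connectedComponentsWithStats(m)
for i in range(1,n):
    if st[i,4]>100:
        pts=np.argwhere(l==i)[:,::-1]
        hull=cv2.convexHull(pts.astype(np.int32))[:,0]
        P=np.array([onz(d,*p,.06,True)[:2] for p in hull.astype(float)])
        (cc,r)=cv2.minEnclosingCircle(P.astype(np.float32));print(st[i],np.round(cc,4),r)
        # rim = high points
X=None
for z in (0,.03,.06): print(z,onz(d,199*1.28,148*1.28,z,True))
# top camera
h=cv2.cvtColor(a['color'],cv2.COLOR_BGR2HSV)
m=((h[...,1]>150)&((h[...,0]<10)|(h[...,0]>170))).astype('uint8')
n,l,st,c=cv2.connectedComponentsWithStats(m);print(st[st[:,4]>20])
```

```text
[502  23  10  22 130] [0.4841 0.0454] 0.014762903563678265
[ 292   81   74   72 4084] [ 0.452  -0.2306] 0.036426007747650146
[ 230  164   50   52 1956] [ 0.4709 -0.3303] 0.026318350806832314
[285 225  30  34 785] [ 0.5438 -0.3247] 0.02160528674721718
0 [ 0.48353663 -0.33921048  0.        ]
0.03 [ 0.47691805 -0.33465163  0.03      ]
0.06 [ 0.47029947 -0.33009278  0.06      ]
[[     0      0    512    384 192927]
 [     0     73     21     24    142]
 [     0     85     35     90   1044]
 [     0    168     21     91    716]
 [   230    199     10     10     73]
 [   340    208     15     11    100]
 [   325    211      6     14     34]
 [     0    253     22     35    254]
 [     0    291     19     49    301]
 [     0    333     15     14     79]
 [     0    346     14      9     33]
 [     0    357     11     23     87]]
```

servo_tool([
  {"angular":[0,0,0],"xyz":[-0.1,0.05,3],"claw":7},
  {"angular":[0,0,0],"xyz":[0,0,3],"claw":7},
  {"angular":[0,0,0],"xyz":[0,0,3],"claw":7},
  {"angular":[0,0,0],"xyz":[0,0,3],"claw":7},
  {"angular":[0,0,0],"xyz":[0,0,2],"claw":7},
  {"angular":[0,0,0],"xyz":[0,0,1.3],"claw":7},
  {"angular":[0,0,0],"xyz":[0,0,0],"claw":3},
  {"angular":[0,0,0],"xyz":[0,0,0],"claw":3},
  {"angular":[0,0,0],"xyz":[0,0,0],"claw":3},
  {"angular":[0,0,0],"xyz":[0,0,0],"claw":3},
  {"angular":[0,0,0],"xyz":[0,0,0],"claw":3},
  {"angular":[0,0,0],"xyz":[0,0,0],"claw":3},
], force=8)

```text
t: 12.0
eef_pos: [0.4716, -0.3316, 0.0534]
ee_rot: [3.141, 0.002, 2.532]
force: [-0.4, 0.8, 6.8]
width: 0.0515
gripper_force: 8.0
```

servo_tool([
  {"angular":[0,0,0],"xyz":[0,0,-1],"claw":3},
  {"angular":[0,0,0],"xyz":[0,0,-2],"claw":3},
  {"angular":[0,0,0],"xyz":[0,0,-4],"claw":3},
  {"angular":[0,0,-7.25],"xyz":[0,0,-4],"claw":3},
  {"angular":[0,0,-7.25],"xyz":[0,0,-4],"claw":3},
  {"angular":[0,0,-7.25],"xyz":[0,0,-4],"claw":3},
  {"angular":[0,0,-7.25],"xyz":[0,0,-3],"claw":3},
  {"angular":[0,0,0],"xyz":[-1.33,3.73,0],"claw":3},
  {"angular":[0,0,0],"xyz":[-1.33,3.73,0],"claw":3},
  {"angular":[0,0,0],"xyz":[-1.33,3.73,0],"claw":3},
  {"angular":[0,0,0],"xyz":[-1.33,3.73,0],"claw":3},
  {"angular":[0,0,0],"xyz":[-1.33,3.73,0],"claw":3},
  {"angular":[0,0,0],"xyz":[-1.33,3.73,0],"claw":3},
  {"angular":[0,0,0],"xyz":[-1.33,3.73,0],"claw":3},
  {"angular":[0,0,0],"xyz":[-1.33,3.73,0],"claw":3},
  {"angular":[0,0,0],"xyz":[-1.33,3.73,0],"claw":3},
  {"angular":[0,0,0],"xyz":[0,0,0],"claw":3},
  {"angular":[0,0,0],"xyz":[0,0,0],"claw":3},
])

```text
t: 13.8
eef_pos: [0.6244, -0.009, 0.2721]
ee_rot: [-3.141, -0.001, 3.039]
force: [-0.7, -0.2, -0.2]
width: 0.0515
gripper_force: 8.0
```

Run:
```python
from h import *
d=grab('wrist');b=grab('scene')
cv2.imwrite('pics/w5.png',np.hstack([cv2.resize(d['color'],(400,300)),cv2.resize(b['color'][:,130:400],(400,300*400*270//270//400))]))
```

```text
(no output)
```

View pics/w5.png

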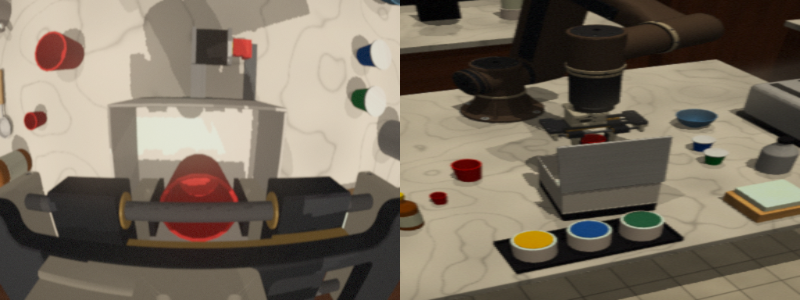

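The pot (200,205) is held centred over the mouth between the bin walls (125–275). Lowering and releasing.

servo_tool([
  {"angular":[0,0,0],"xyz":[0,0,2],"claw":3},
  {"angular":[0,0,0],"xyz":[0,0,2.5],"claw":3},
  {"angular":[0,0,0],"xyz":[0,0,2.5],"claw":3},
  {"angular":[0,0,0],"xyz":[0,0,1.5],"claw":3},
  {"angular":[0,0,0],"xyz":[0,0,0],"claw":3},
  {"angular":[0,0,0],"xyz":[0,0,0],"claw":7},
  {"angular":[0,0,0],"xyz":[0,0,0],"claw":7},
  {"angular":[0,0,0],"xyz":[0,0,0],"claw":7},
  {"angular":[0,0,0],"xyz":[0,0,0],"claw":7},
  {"angular":[0,0,0],"xyz":[0,0,0],"claw":7},
  {"angular":[0,0,0],"xyz":[0,0,-3],"claw":7},
  {"angular":[0,0,0],"xyz":[0,0,-3],"claw":7},
  {"angular":[0,0,0],"xyz":[0,0,-3],"claw":7},
  {"angular":[0,0,0],"xyz":[0,0,0],"claw":7},
  {"angular":[0,0,0],"xyz":[0,0,0],"claw":7},
  {"angular":[0,0,0],"xyz":[0,0,0],"claw":7},
])

```text
t: 15.5
eef_pos: [0.6242, -0.0098, 0.2765]
ee_rot: [-3.141, -0.001, 3.037]
force: [0.5, -0.7, -1.1]
width: 0.07
gripper_force: 0.0
```

Run:
```python
from h import *
d=grab('wrist')
cv2.imwrite('pics/w6.png',cv2.resize(d['color'],(640,480)))
```

```text
(no output)
```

View pics/w6.png

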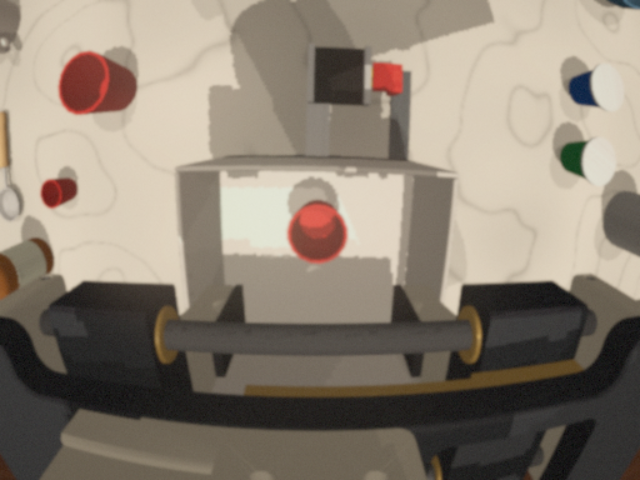

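The pot stands upright in the bin at (318,232), and the tread (338,75) is still hooked. Going back above the tread.

servo_tool([
  {"angular":[0,0,0],"xyz":[2.88,0.41,0],"claw":0},
  {"angular":[0,0,0],"xyz":[2.88,0.41,0],"claw":0},
  {"angular":[0,0,0],"xyz":[2.88,0.41,0],"claw":0},
  {"angular":[0,0,0],"xyz":[2.88,0.41,0],"claw":0},
  {"angular":[0,0,0],"xyz":[2.88,0.41,0],"claw":0},
  {"angular":[0,0,0],"xyz":[0,0,3],"claw":0},
  {"angular":[0,0,0],"xyz":[0,0,3],"claw":0},
  {"angular":[0,0,0],"xyz":[0,0,3],"claw":0},
  {"angular":[0,0,0],"xyz":[0,0,3],"claw":0},
  {"angular":[0,0,0],"xyz":[0,0,3],"claw":0},
  {"angular":[0,0,0],"xyz":[0,0,2.5],"claw":0},
  {"angular":[0,0,0],"xyz":[0,0,1.5],"claw":0},
  {"angular":[0,0,0],"xyz":[0,0,0.7],"claw":0},
  {"angular":[0,0,0],"xyz":[0,0,0.3],"claw":0},
  {"angular":[0,0,0],"xyz":[0,0,0],"claw":0},
  {"angular":[0,0,0],"xyz":[0,0,0],"claw":0},
  {"angular":[0,0,0],"xyz":[0,0,0],"claw":0},
])

```text
t: 17.25
eef_pos: [0.484, 0.0257, 0.078]
ee_rot: [3.141, 0.001, 3.037]
force: [-0.3, 0.0, 0.7]
width: 0.0006
gripper_force: 0.0
```

servo_tool([
  {"angular":[0,0,0],"xyz":[0,0,0.5],"claw":0},
  {"angular":[0,0,0],"xyz":[0,0,0.5],"claw":0},
  {"angular":[0,0,0],"xyz":[0,0,0.5],"claw":0},
  {"angular":[0,0,0],"xyz":[0,0,0.4],"claw":0},
  {"angular":[0,0,0],"xyz":[0,0,0.2],"claw":0},
  {"angular":[0,0,0],"xyz":[0,0,0.2],"claw":0},
  {"angular":[0,0,0],"xyz":[0,0,0.15],"claw":0},
  {"angular":[0,0,0],"xyz":[0,0,0.15],"claw":0},
  {"angular":[0,0,0],"xyz":[0,0,0.1],"claw":0},
  {"angular":[0,0,0],"xyz":[0,0,0],"claw":0},
  {"angular":[0,0,0],"xyz":[0,0,0],"claw":0},
])

```text
t: 18.35
eef_pos: [0.4836, 0.0254, 0.0507]
ee_rot: [-3.142, 0.0, 3.038]
force: [-2.3, -0.2, 7.2]
width: 0.0004
gripper_force: 3.2
```

servo_tool([
  {"angular":[0,0,0],"xyz":[0,0,0.1],"claw":0},
  {"angular":[0,0,0],"xyz":[0,0,0.05],"claw":0},
  {"angular":[0,0,0],"xyz":[0,0,0],"claw":0},
])

```text
t: 18.65
eef_pos: [0.4836, 0.0254, 0.0495]
ee_rot: [-3.141, 0.0, 3.038]
force: [-3.5, 0.0, 11.7]
width: 0.0004
gripper_force: 5.7
```

servo_tool([
  {"angular":[0,0,0],"xyz":[0,-0.3,0],"claw":0},
  {"angular":[0,0,0],"xyz":[0,-0.3,0],"claw":0},
  {"angular":[0,0,0],"xyz":[0,-0.3,0],"claw":0},
  {"angular":[0,0,0],"xyz":[0,-0.3,0],"claw":0},
  {"angular":[0,0,0],"xyz":[0,-0.3,0],"claw":0},
  {"angular":[0,0,0],"xyz":[0,-0.3,0],"claw":0},
  {"angular":[0,0,0],"xyz":[0,-0.2,0],"claw":0},
  {"angular":[0,0,0],"xyz":[0,-0.2,0],"claw":0},
  {"angular":[0,0,0],"xyz":[0,-0.1,0],"claw":0},
  {"angular":[0,0,0],"xyz":[0,0,0],"claw":0},
])

```text
t: 19.65
eef_pos: [0.4822, 0.0035, 0.0498]
ee_rot: [3.14, 0.002, 3.038]
force: [-3.7, 5.6, 10.7]
width: 0.0005
gripper_force: 5.2
```

Run:
```python
from h import *
d=grab('wrist');s=monitor.get_state();print(s['eef_pos'],s['force'])
cv2.imwrite('pics/w7.png',cv2.resize(d['color'][130:330,130:390],None,fx=3,fy=3,interpolation=cv2.INTER_CUBIC))
```

```text
[0.48216882 0.00348563 0.0498139 ] [-2.98537618  5.34826691  9.99246719]
```

View pics/w7.png

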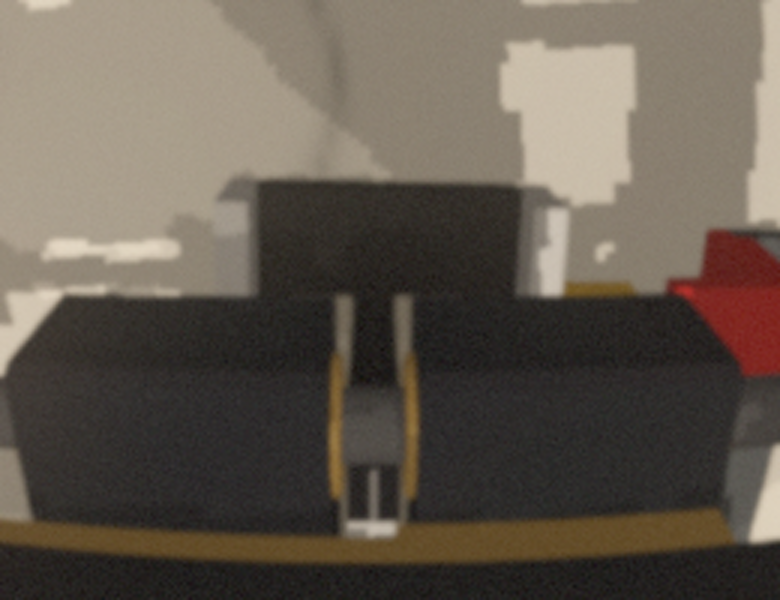

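The ear (565–635) is clear of the red nose (from 670) and the tread is at its right stop. Easing up slowly.

servo_tool([
  {"angular":[0,0,0],"xyz":[0,0,-0.1],"claw":0},
  {"angular":[0,0,0],"xyz":[0,0.05,-0.15],"claw":0},
  {"angular":[0,0,0],"xyz":[0,0.05,-0.2],"claw":0},
  {"angular":[0,0,0],"xyz":[0,0,-0.2],"claw":0},
  {"angular":[0,0,0],"xyz":[0,0,-0.2],"claw":0},
  {"angular":[0,0,0],"xyz":[0,0,-0.2],"claw":0},
  {"angular":[0,0,0],"xyz":[0,0,-0.2],"claw":0},
  {"angular":[0,0,0],"xyz":[0,0,-0.2],"claw":0},
  {"angular":[0,0,0],"xyz":[0,0,0],"claw":0},
])

```text
t: 20.6
eef_pos: [0.4826, 0.0039, 0.0645]
ee_rot: [3.141, 0.003, 3.038]
force: [1.5, -1.1, 7.3]
width: 0.0008
gripper_force: 3.6
```

Still in contact above the hook height, so it is free of the catch. Continuing.

servo_tool([
  {"angular":[0,0,0],"xyz":[-0.02,0,-0.2],"claw":0},
  {"angular":[0,0,0],"xyz":[-0.02,0,-0.2],"claw":0},
  {"angular":[0,0,0],"xyz":[-0.02,0,-0.2],"claw":0},
  {"angular":[0,0,0],"xyz":[-0.02,0,-0.2],"claw":0},
  {"angular":[0,0,0],"xyz":[-0.02,0,-0.2],"claw":0},
  {"angular":[0,0,0],"xyz":[-0.02,0,-0.2],"claw":0},
  {"angular":[0,0,0],"xyz":[-0.02,0,-0.2],"claw":0},
  {"angular":[0,0,0],"xyz":[-0.02,0,-0.2],"claw":0},
  {"angular":[0,0,0],"xyz":[-0.02,0,-0.2],"claw":0},
  {"angular":[0,0,0],"xyz":[-0.02,0,-0.2],"claw":0},
  {"angular":[0,0,0],"xyz":[-0.02,0,-0.2],"claw":0},
  {"angular":[0,0,0],"xyz":[-0.02,0,-0.2],"claw":0},
  {"angular":[0,0,0],"xyz":[-0.02,0,-0.2],"claw":0},
  {"angular":[0,0,0],"xyz":[-0.02,0,-0.2],"claw":0},
  {"angular":[0,0,0],"xyz":[-0.02,0,-0.2],"claw":0},
  {"angular":[0,0,0],"xyz":[0,0,-0.2],"claw":0},
  {"angular":[0,0,0],"xyz":[0,0,-0.2],"claw":0},
  {"angular":[0,0,0],"xyz":[0,0,-0.2],"claw":0},
  {"angular":[0,0,0],"xyz":[0,0,0],"claw":0},
])

```text
t: 22.5
eef_pos: [0.4884, 0.0043, 0.1016]
ee_rot: [3.139, 0.008, 3.039]
force: [6.3, -0.6, 4.8]
width: 0.0003
gripper_force: 3.5
```

servo_tool([
  {"angular":[0,0,0],"xyz":[0,0,-0.2],"claw":0},
  {"angular":[0,0,0],"xyz":[0,0,-0.2],"claw":0},
  {"angular":[0,0,0],"xyz":[0,0,-0.2],"claw":0},
  {"angular":[0,0,0],"xyz":[0,0,-0.2],"claw":0},
  {"angular":[0,0,0],"xyz":[0,0,-0.2],"claw":0},
  {"angular":[0,0,0],"xyz":[0,0,-0.2],"claw":0},
  {"angular":[0,0,0],"xyz":[0,0,-0.2],"claw":0},
  {"angular":[0,0,0],"xyz":[0,0,0],"claw":0},
])

```text
t: 23.3
eef_pos: [0.4844, 0.0033, 0.1135]
ee_rot: [3.141, 0.0, 3.037]
force: [-0.2, -0.3, -0.1]
width: 0.0005
gripper_force: 0.0
```

servo_tool([
  {"angular":[0,0,0],"xyz":[0,0,-0.5],"claw":0},
  {"angular":[0,0,0],"xyz":[0.3,0,-1.5],"claw":0},
  {"angular":[0,0,0],"xyz":[0.5,0,-3],"claw":0},
  {"angular":[0,0,0],"xyz":[0.5,0,-3],"claw":0},
  {"angular":[0,0,0],"xyz":[0.5,0,-3],"claw":0},
  {"angular":[0,0,0],"xyz":[0,0,-3],"claw":0},
  {"angular":[0,0,0],"xyz":[0,0,0],"claw":0},
  {"angular":[0,0,0],"xyz":[0,0,0],"claw":0},
  {"angular":[0,0,0],"xyz":[0,0,0],"claw":0},
])

```text
t: 24.2
eef_pos: [0.4658, 0.005, 0.2525]
ee_rot: [-3.141, -0.001, 3.037]
force: [0.3, 0.1, -0.2]
width: 0.0005
gripper_force: 0.0
```

Run:
```python
from h import *
import pickle
b=grab('scene')
a0,b0=pickle.load(open('ab.pkl','rb'))
# lid region compare with initial (shut) picture
r=(slice(185,280),slice(220,310))
print(np.abs(b['color'][r].astype(int)-b0['color'][r]).mean())
cv2.imwrite('pics/end.png',np.hstack([cv2.resize(b['color'][150:330,180:360],(400,400)),cv2.resize(b0['color'][150:330,180:360],(400,400))]))
```

```text
5.19766081871345
```

View pics/end.png

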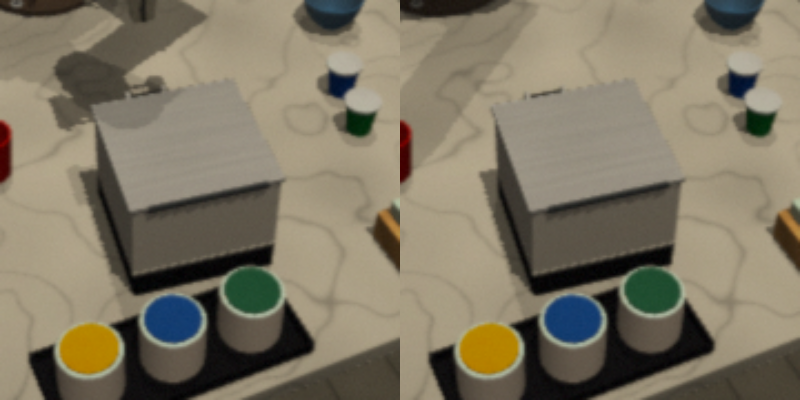

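The lid (95–280, 80–210) is shut exactly as at the start, and the robot is clear. Handing in.

```bash
python3 -c "
from station import order
print(order.job_done())"
```

```text
the job is handed in; nothing more can be done
None
```

The red pot is in the bin, the lid closed without slamming, the pedal is back up, and I handed the job in at about 24 s; the judge's verdict was not shown.

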